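# Lock the flat lap's spindle with its bar

## Robot

A 6-joint arm with a two-finger parallel gripper is mounted at the origin on the work surface. World frame = base frame: x ahead of the robot, y to its left, z up, the work surface at z = 0. Lengths are in m, angles in rad, forces in N, time in s.
With the tool pointing down it reaches from about 0.35 to 0.725 m from the base axis. Payload 6 kg.
Tool frame: the origin (TCP) lies on the front face of the gripper's body, between the roots of the fingers; the fingertips stand arm.finger_overhang ahead of it and the grasp point (between the pads) lies 54 mm ahead of it (arm.finger_overhang is the distance from the TCP to the fingertips, in m); z points along the fingers, y is the line along which they close (so a half turn about z gives the same grasp; the last joint's range is limited). The gripper opens to 85 mm and grips with 20 to 120 N. Pads are 22 mm wide; open, the fingers measure 114 mm over their backs; the gripper's body (76 mm by 85 mm) begins 54 mm behind the grasp point. The pads swing forward as they close: fully open they stand 13 mm farther back than shut.
Start: joints at [-0.984, 0.04, 0.085, 0, -1.615, -0.334], TCP at [0.15, -0.581, 0.304] pointing down, gripper open.
Joint ranges: [-2.56, 2.56], [-1.29, 2.01], [-1.08, 1.49], [-3.29, 1.98], [-2.81, -0.18], [-2.99, 2.99]. Speed limits (rad/s): [2.57, 2.57, 3.01, 3.14, 3.14, 3.14].

## Interface

Orientations are given as a 3x3 rotation matrix whose columns are the frame's x, y, z axes.
In Python, from station import arm, claw, solver, eyes gives the robot as it stands. Calls block until the motion is done:
- arm.move_ptp(position, orientation): joint-space move of the TCP to a pose.
- arm.move_linear(position, frame=None, max_speed=0.15): straight line of the TCP; frame=None keeps the orientation; max_speed is the mean speed in m/s.
- arm.move_j(angles): joint-space move.
- claw.open_gripper() and claw.close(): open the fingers fully, or close them until they stop; the grip force is fixed at half the most.
- arm.sleep(seconds).
- solver.inverse_kinematics(position, orientation): joint angles nearest the present ones, or None.
- eyes.read_camera(name): name is "scene" or "top" or "wrist"; returns the picture (420x560x3 uint8, red, green, blue); there is no depth.
- eyes.camera_model(name): a dict with "fov_y" (degrees; the focal length in pixels is half the picture's height over the tangent of half this angle, whatever the lens; pixels are square), "cx", "cy" (the principal point, pixels), "dist_coeffs" ([k1, k2, p1, p2, k3] as OpenCV has them; the pictures are not rectified), "R" (3x3) and "t" (3): a world point X has camera coordinates R X + t. Camera axes: x right, y down, z forward; pixel columns grow to the right and rows downward; lengths in m; the calibration is good to about 2 mm. A picture is of the moment at which its call begins: read the wrist's pose just before it. camera_model takes no time and is no camera call; for the wrist camera it gives the pose at the moment of the call.
A pose or a line that the arm cannot do raises arm.PlanningError and nothing moves.
- arm.job_done(): hands the job in; it is judged then, once.
Readings, each from a call of its own:
- arm.get_clock(): time.
- arm.get_q(): joint angles.
- arm.get_joint_vel(): joint speeds.
- arm.get_tau(): joint torques, N m.
- arm.get_tcp_pos(): TCP position.
- arm.get_ee_rot(): TCP orientation.
- arm.get_force(): force on the tool from outside, world axes, zero at the start.
- arm.get_wrist_torque(): the same for the moment, N m.
- arm.get_width(): finger opening in m.
- arm.get_grip_force(): force on a finger pad.
Only numpy, scipy, OpenCV 4.12 (cv2) and the standard library are available. Lean on these libraries where they do the work, as an engineer would, in place of code of your own. Each camera call takes 0.05 s, during which the arm holds its last target. There are 200 camera calls.

## Task

Lock the lap's spindle: push the post on the slotted disc round with the fingertips until the slot lines up with the locking bar, either way round, then push the bar by its head through the slot, fully home, until the head meets the guide. Only push: do not take the post or the bar's head between the fingers, do not lift the bar, and leave everything else on the bench where it is.

Things in the scene. Friction and masses are not known exactly. Their poses are not given: they have to be found in the camera images.
- lap_base: fixed base of the flat lap, a grey plate 340 x 150 mm, its top 20 mm above the bench. Origin: on the bench plane under the disc's axis. x: the way the bar is pushed (the bar, guide, disc and keeper lie along it); z up. The plate runs from x = -262 to +78 mm; a control box 110 mm wide and 60 mm tall with its knob stands from +78 to +138 mm
- disc (a joint): turn of the slotted disc about its upright axis, rad, counter-clockwise from above: the angle from the base's x axis to the slot. In line with the bar at 0 and again at 3.14; stops at -0.3 and 3.44; starts between 0.5 and 2.64. Stays where it is left; light friction, about 1.2 N at the post
- disc_slot (a point): centre of the top of the steel disc, 32 mm above the bench; x runs along the slot, z up. The disc is 80 mm across and 12 mm thick, cut right through by one straight slot, open above, 18 mm wide with flared mouths, its floor level with the plate
- post_top (a point): centre of the top of the upright round post on the disc, 12 mm across, 28 mm tall above the disc's top (its top 60 mm above the bench), 26 mm from the disc's axis, at right angles to the slot: seen from the axis it lies at the joint's angle minus 90 degrees in the base's frame
- guide (a point): middle of the guide's rear end (x = -92 mm in the base's frame), at the top of its two rails: 12 mm wide, 12 mm tall, 16 mm apart, reaching from here 48 mm forward to x = -44 mm
- keeper (a point): middle of the mouth of the keeper behind the disc (x = +44 mm in the base's frame), at the top of its two rails: 12 mm tall, 18 mm apart, 16 mm long
- bar: loose steel bar, about 0.25 kg, lying flat on the plate between the guide's rails, not fixed down. Origin: at the underside, middle of the head's front face; x towards the nose. Shank 148 x 13 x 10 mm; head 20 mm long (behind the origin), 30 wide, 28 tall. At the start the origin is at x = -210 to -196 mm in the base's frame; fully home at -92 mm, where the head meets the guide
- bar_nose (a point): end of the bar's nose, mid-height; the nose tapers to 5 mm wide over its last 15 mm; inside the guide at the start, between the keeper's rails when home
- bar_head (a point): centre of the top of the bar's head, 48 mm above the bench, 10 mm in front of the head's rear face
- wax_jar: small amber jar, 30 mm across, 34 mm tall, standing on the base plate to one side of the bar; bystander
- punch: brass setting punch, 16 mm across, 44 mm tall, standing on the base plate to one side of the guide; bystander
- lap_plate: copper lap plate, a 100 mm ring 9 mm thick with a 16 mm hole, on the bench beside the base; bystander
- file: needle file with a wooden handle, 170 mm long, lying beside the base; bystander
- mandrel: tapered steel ring mandrel, 150 mm long, lying beside the base; bystander
- saw_frame: steel piercing-saw frame with a wooden handle, 115 x 240 mm, lying on the bench; bystander
- caliper: steel caliper, 150 mm long, lying on the bench; bystander
- compound_block: brown block of polishing compound, 100 x 45 x 35 mm, on the bench; bystander
Not all that is in view belongs to the job. Leave any pink or yellow look-alike of the bar alone.

How it is judged:
On the way, in this order (a step that is already met when the one before it is completed fails the run):
1. the slot is lined up with the bar (within 0.15 rad) while the bar is still at least 30 mm from home (angle between the x axis of disc_slot and the x axis of lap_base, either way round below 0.15 rad and x of bar in the frame of lap_base below -0.122 m), for 0.1 s.
2. the bar is pushed through the slot, its head within 4 mm of the guide (angle between the x axis of disc_slot and the x axis of lap_base, either way round below 0.15 rad and x of bar in the frame of lap_base above -0.096 m), for 0.2 s.
At the end, for the whole second after the job is handed in: The bar lies flat on the plate, through the disc's slot and along the base (within 0.1 rad and 4 mm sideways), its head within 4 mm of the guide; the slot is in line (within 0.15 rad); bar and disc at rest (all of step 2 and y of bar in the frame of lap_base between -0.004 and 0.004 m and z of bar in the frame of lap_base between 0.015 and 0.024 m and angle between the x axis of bar and the x axis of lap_base, either way round below 0.1 rad and linear speed of bar below 0.02 m/s and velocity of joint disc between -0.1 and 0.1 rad/s); the robot touches nothing.
It fails at once if the bar is lifted: raised more than 8 mm, or tipped by more than 0.2 rad (z of bar in the frame of lap_base above 0.028 m or angle between bar's own z axis and vertical above 0.2 rad).
It fails at once if the post is taken between the fingers (horizontal distance between the grasp point and post_top below 0.007 m and height (world z) of the grasp point below 0.072 m and contact force between the fingers and disc above 0.5 N).
It fails at once if the bar's head is taken between the fingers (horizontal distance between the grasp point and bar_head below 0.007 m and height (world z) of the grasp point below 0.06 m and contact force between the fingers and bar above 0.5 N).
It fails at once if a bystander is moved more than 25 mm (distance of any of wax_jar, punch, lap_plate, file, mandrel, saw_frame, caliper, compound_block from where it was at the start of the episode above 0.025 m).
It also fails if it takes over 48 s, if anything falls off the work surface, if the arm or the gripper's body presses on something with over 40 N, if the wrist force passes 120 N, or if a joint passes its speed limit or range.

## Working session

There is one attempt and no reset: what is moved stays moved. The work goes in short steps, each a Python script; the robot and the scene stay as the last script left them, time stands still between calls to the robot, and variables do not carry over. Pictures are saved under pics/ and viewed, at most 10 in all, crops included, and the job is handed in when it is done.

```bash
mkdir -p pics; ls; python3 - <<'E'
from station import arm,claw,solver,eyes
import cv2,numpy as np
for n in("top","scene"):
    im=eyes.read_camera(n); cv2.imwrite(f"pics/{n}0.png",im[:,:,::-1])
    m=eyes.camera_model(n); print(n,m)
print(arm.finger_overhang,arm.get_clock(),arm.get_width())
E
```

```text
pics
top {'fov_y': 47.623785438079736, 'cx': 285.60766230282167, 'cy': 213.0158365257223, 'dist_coeffs': array([-0.00671549,  0.        ,  0.        ,  0.        ,  0.        ]), 'R': array([[-0.00921472, -0.99995107,  0.00359681],
       [-0.99431978,  0.00878129, -0.10607103],
       [ 0.10603426, -0.00455379, -0.99435205]]), 't': array([0.02475607, 0.51792309, 1.57930967])}
scene {'fov_y': 44.16719844357962, 'cx': 274.44146610175017, 'cy': 209.2791033334572, 'dist_coeffs': array([0.02107091, 0.        , 0.        , 0.        , 0.        ]), 'R': array([[-0.57216301,  0.82007354,  0.01043424],
       [ 0.7173184 ,  0.50655781, -0.47838634],
       [-0.39759753, -0.2662303 , -0.87808749]]), 't': array([ 0.27352597, -0.35682761,  1.62292539])}
0.0726 0.1 0.08523508459358047
```

View pics/top0.png

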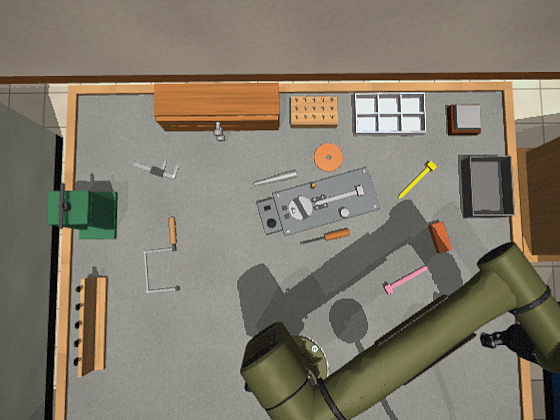

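View pics/scene0.png

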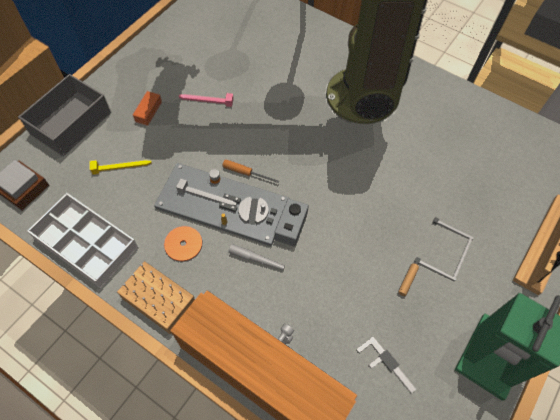

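The top view shows the lap with its disc at about (300,208), the bar's head at (360,190) and the control box at (268,218). Bar candidates are the steel one on the plate (360,190), the pink one (388,288) and the yellow one (431,166). By the description, steel on the plate is right. Next I'll cast rays and fetch a close wrist view.

```bash
cat > h.py <<'E'
from station import arm,claw,solver,eyes
import cv2,numpy as np
def K(m): 
    f=210/np.tan(np.radians(m["fov_y"])/2); return np.array([[f,0,m["cx"]],[0,f,m["cy"]],[0,0,1.]])
def ray(m,p):
    u=cv2.undistortPoints(np.array([[p]],float),K(m),m["dist_coeffs"])[0,0]
    R=np.array(m["R"]); return -R.T@m["t"], R.T@np.array([*u,1.])
def onz(m,p,z):
    c,d=ray(m,p); return c+d*(z-c[2])/d[2]
def proj(m,X):
    return cv2.projectPoints(np.array(X,float).reshape(-1,3),cv2.Rodrigues(np.array(m["R"]))[0],np.array(m["t"]),K(m),m["dist_coeffs"])[0][:,0]
def tri(obs):
    A=np.zeros((3,3));b=np.zeros(3)
    for m,p in obs:
        c,d=ray(m,p);d/=np.linalg.norm(d);P=np.eye(3)-np.outer(d,d);A+=P;b+=P@c
    return np.linalg.solve(A,b)
def down(yaw): # tool x axis dir yaw, z down
    c,s=np.cos(yaw),np.sin(yaw); return np.array([[c,s,0],[s,-c,0],[0,0,-1.]])
E
python3 - <<'E'
from h import *
m=eyes.camera_model("top")
for p,z in(((300,208),.032),((360,190),.048),((268,218),.06)): print(onz(m,p,z))
im=cv2.imread("pics/top0.png")[150:250,240:400]; cv2.imwrite("pics/topc.png",cv2.resize(im,None,fx=5,fy=5,interpolation=cv2.INTER_CUBIC))
w=eyes.camera_model("wrist");R=arm.get_ee_rot();t=arm.get_tcp_pos()
c=-np.array(w["R"]).T@w["t"]; print("R",R,"cam in tool",R.T@(c-t),"cam axes in tool",R.T@np.array(w["R"]).T,w["fov_y"])
d=onz(m,(300,208),.032);h=onz(m,(360,190),.048)
mid=(d+h)/2; print(mid,np.linalg.norm(mid[:2]))
yaw=np.arctan2(*(d-h)[[1,0]]);print("yaw",yaw)
for y in(yaw,yaw+np.pi,yaw+np.pi/2,yaw-np.pi/2):
  for z in (.3,.35): print(y,z,solver.inverse_kinematics([*mid[:2],z],down(y)))
E
```

```text
[ 0.53422218 -0.02857352  0.032     ]
[ 0.59134513 -0.22997515  0.048     ]
[0.49861408 0.07855369 0.06      ]
R [[-9.68219479e-01 -2.50101484e-01 -5.37620350e-04]
 [-2.50102027e-01  9.68218238e-01  1.55560430e-03]
 [ 1.31474883e-04  1.64062633e-03 -9.99998646e-01]] cam in tool [ 0.08102271 -0.00044732 -0.07017951] cam axes in tool [[-1.16315539e-04 -9.48589258e-01 -3.16509725e-01]
 [ 9.99999515e-01 -4.19733335e-04  8.90459371e-04]
 [-9.77529876e-04 -3.16509468e-01  9.48588847e-01]] 71.16314617039495
[ 0.56278366 -0.12927434  0.04      ] 0.577440299166338
yaw 1.8471652116530577
1.8471652116530577 0.3 [ 0.12144213 -0.02011028  0.01704165  0.         -1.60794826 -2.9866659 ]
1.8471652116530577 0.35 [ 0.12144213 -0.00977003  0.11828932  0.         -1.69885567 -2.9866659 ]
4.988757865242851 0.3 [ 0.12144213 -0.02011028  0.01704165  0.         -1.60794826  0.15492676]
4.988757865242851 0.35 [ 0.12144213 -0.00977003  0.11828932  0.         -1.69885567  0.15492676]
3.4179615384479543 0.3 [ 0.12144213 -0.02011028  0.01704165  0.         -1.60794826 -1.41586957]
3.4179615384479543 0.35 [ 0.12144213 -0.00977003  0.11828932  0.         -1.69885567 -1.41586957]
0.27636888485816113 0.3 [ 0.12144213 -0.02011028  0.01704165  0.         -1.60794826  1.72572308]
0.27636888485816113 0.35 [ 0.12144213 -0.00977003  0.11828932  0.         -1.69885567  1.72572308]
```

View pics/topc.png

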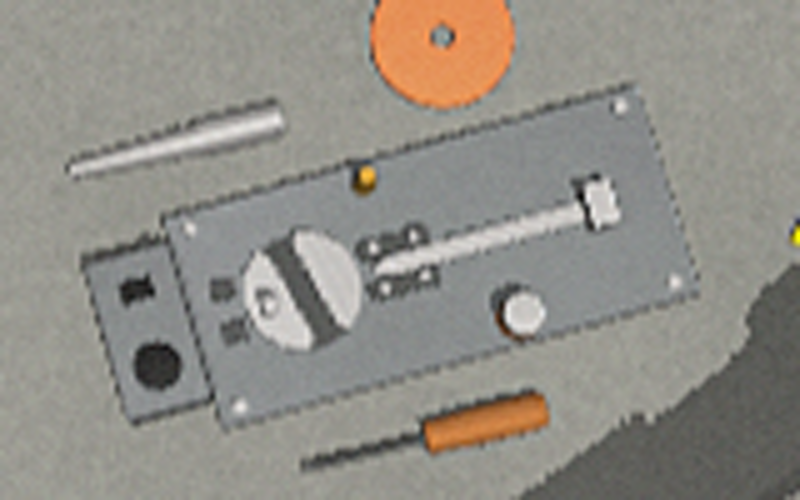

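The crop shows the slot dark from (285,240) to (330,340), the post at (268,300), and the steel bar with its nose at (380,268) and its head at (602,203). The punch is at (365,178) and the jar at (523,315). The chosen bar is confirmed. The disc is at about 1.7 rad, so the short way is on to π. Next come two wrist views.

```bash
python3 - <<'E'
from h import *
import pickle
claw.close()
yaw=1.847; out=[]
u=np.array([np.cos(yaw),np.sin(yaw)]); mid=np.array([.5628,-.1293])
for i,(s,z) in enumerate(((.0,.27),(-.09,.27))):
    arm.move_ptp([*(mid+s*u+0.02*u),z],down(yaw+np.pi)); arm.sleep(.3)
    m=eyes.camera_model("wrist"); im=eyes.read_camera("wrist")[:,:,::-1]
    cv2.imwrite(f"pics/w{i}.png",im); out.append(m)
pickle.dump(out,open("w.pkl","wb")); print(arm.get_clock(),arm.get_width(),arm.get_tcp_pos(),arm.get_force(),arm.finger_overhang)
a,b=[cv2.imread(f"pics/w{i}.png") for i in(0,1)]
cv2.imwrite("pics/w01.png",cv2.resize(np.hstack([a,b]),(800,300)))
E
```

```text
4.2417 -0.00027110788372447373 [ 0.58192026 -0.1959325   0.27037061] [-0.2405687  -0.42570313  0.65998858] 0.0726
```

View pics/w0.png

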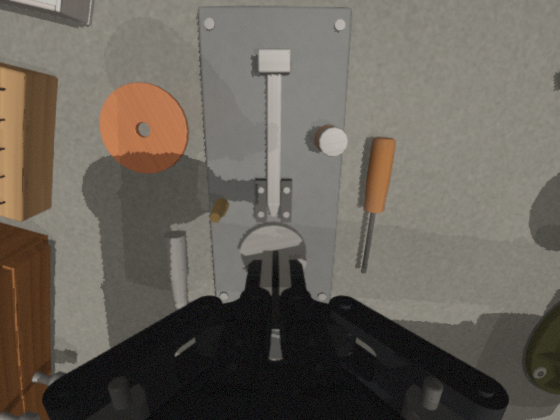

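View pics/w1.png

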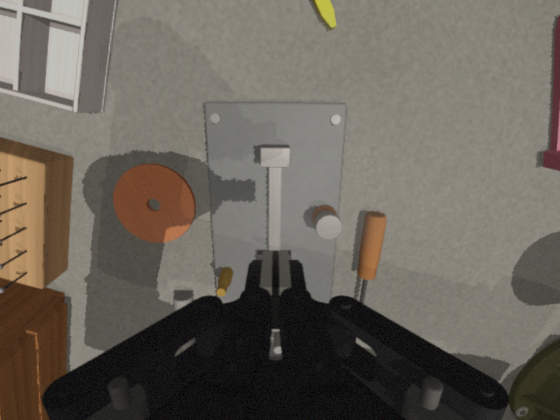

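The wrist camera looks back towards the bar. In w0 the head is at (274,62), the bar nose at (274,213), the rail screws at about (262/287,187) and (262/287,214), the plate screws at (209,23) and (340,25), and the jar at (333,141). The disc is hidden by the fingers, so I'll take two views from farther forward.

```bash
python3 - <<'E'
from h import *
import pickle
yaw=1.847; out=pickle.load(open("w.pkl","rb"))
u=np.array([np.cos(yaw),np.sin(yaw)]); mid=np.array([.5628,-.1293])
for i,(s,z) in enumerate(((.12,.24),(.18,.24))):
    arm.move_ptp([*(mid+s*u),z],down(yaw+np.pi)); arm.sleep(.3)
    m=eyes.camera_model("wrist"); im=eyes.read_camera("wrist")[:,:,::-1]
    cv2.imwrite(f"pics/w{i+2}.png",im); out.append(m)
pickle.dump(out,open("w.pkl","wb")); print(arm.get_clock())
a,b=[cv2.imread(f"pics/w{i}.png")[0:300,180:380] for i in(2,3)]
cv2.imwrite("pics/w23.png",cv2.resize(np.hstack([a,b]),(800,600),interpolation=cv2.INTER_CUBIC))
E
```

```text
6.0833
```

View pics/w23.png

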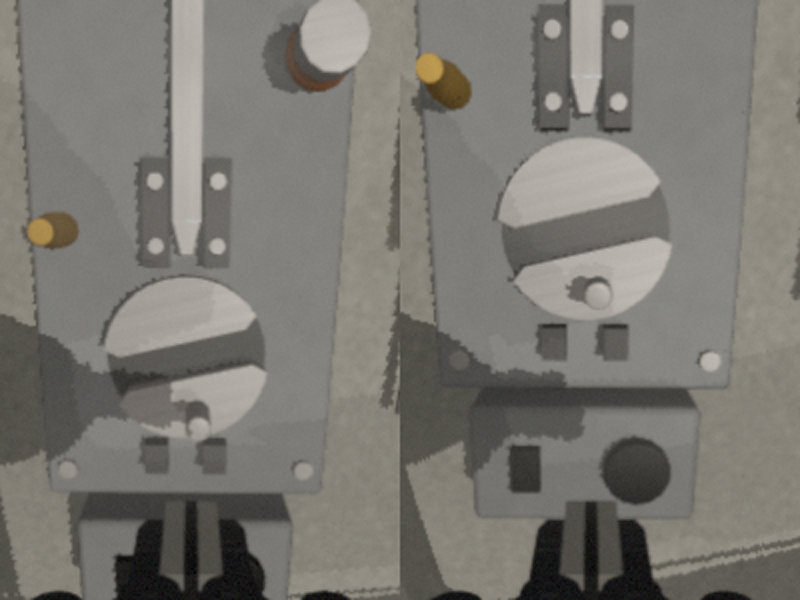

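In this pair (left crop w2, right crop w3, scale 2), the disc centre is at (186,357)/(585,228), the post top at (199,427)/(599,295), the nose at (186,254)/(586,112), and the guide screws and plate screws are clear. I'll triangulate these.

```bash
python3 - <<'E'
from h import *
import pickle
W=pickle.load(open("w.pkl","rb"))
L=lambda x,y:(W[2],(x/2+179.75,y/2-.25)); Rr=lambda x,y:(W[3],((x-400)/2+179.75,y/2-.25))
P={}
for n,a,b in(("g1",(155,181),(552,30)),("g2",(218,181),(620,30)),("g3",(155,246),(553,102)),("g4",(218,246),(619,101)),("disc",(185.5,356.5),(585,228.5)),("post",(199,427),(599,295)),("nose",(186,254),(586,112)),("s1",(67,469),(459,360)),("s2",(303,470),(710,361))):
    P[n]=tri([L(*a),Rr(*b)]); print(n,P[n])
# head top in w0/w1, plate rear screws, jar
for n,a,b in(("head",(274,62),(275,157)),("r1",(209,23),(215,118)),("r2",(340,25),(336,119)),("jar",(333,141),(327,226))):
    P[n]=tri([(W[0],a),(W[1],b)]); print(n,P[n])
def on(n,z,obs): return np.mean([onz(m,p,z) for m,p in obs],0)
D=on(0,.032,[L(185.5,356.5),Rr(585,228.5)])
ax=(on(0,.02,[L(67,469),Rr(459,360)])+on(0,.02,[L(303,470),Rr(710,361)]))/2-(on(0,.02,[(W[0],(209,23)),(W[1],(215,118))])+on(0,.02,[(W[0],(340,25)),(W[1],(336,119))]))/2
yaw=np.arctan2(ax[1],ax[0])
G=np.mean([on(0,.032,[L(*a),Rr(*b)]) for a,b in(((155,181),(552,30)),((218,181),(620,30)),((155,246),(553,102)),((218,246),(619,101)))],0)
g=D-G; print("D",D,"yaw screws",yaw,"yaw guide-disc",np.arctan2(g[1],g[0]),np.hypot(*g[:2]))
H=on(0,.048,[(W[0],(274,62)),(W[1],(275,157))]); h=D-H; print("yaw head-disc",np.arctan2(h[1],h[0]))
def base(X,yw): 
    c,s=np.cos(yw),np.sin(yw); d=X[:2]-D[:2]; return np.array([c*d[0]+s*d[1],-s*d[0]+c*d[1],X[2]])
po=on(0,.060,[L(199,427),Rr(599,295)])
for n in P: print(n,base(P[n],yaw).round(4))
b=base(po,yaw);print("post@60",b,np.hypot(*b[:2]),"joint",np.arctan2(b[1],b[0])+np.pi/2, "head",base(H,yaw))
e=on(0,.032,[Rr(658,190)])-on(0,.032,[Rr(503,226)]);print("slot dir",np.arctan2(e[1],e[0])-yaw)
E
```

```text
g1 [ 0.57236117 -0.1040063   0.03283189]
g2 [ 0.54525911 -0.11163531  0.03287172]
g3 [ 0.56495609 -0.076984    0.03360779]
g4 [ 0.53766373 -0.08475435  0.03546309]
disc [ 0.53759571 -0.03014396  0.02954727]
post [ 0.52431438 -0.00593469  0.05635906]
nose [ 0.55038594 -0.07726199  0.031668  ]
s1 [0.58190871 0.04866295 0.02086964]
s2 [0.45958546 0.01461794 0.02147295]
head [ 0.59205605 -0.22898737  0.04208283]
r1 [ 0.66241477 -0.24842076  0.0240575 ]
r2 [ 0.54037312 -0.28199865  0.02062822]
jar [ 0.51844865 -0.17535915  0.05208136]
D [ 0.53766182 -0.0304455   0.032     ] yaw screws 1.8373689514208789 yaw guide-disc 1.8364145411573864 0.06637503353985853
yaw head-disc 1.8381912431202356
g1 [-0.0801 -0.0141  0.0328]
g2 [-0.0803  0.0141  0.0329]
g3 [-0.0521 -0.0141  0.0336]
g4 [-0.0524  0.0143  0.0355]
disc [ 0.0003 -0.      0.0295]
post [0.0272 0.0064 0.0564]
nose [-0.0485  0.0001  0.0317]
s1 [ 0.0647 -0.0635  0.0209]
s2 [0.064  0.0634 0.0215]
head [-2.059e-01 -2.000e-04  4.210e-02]
r1 [-0.2431 -0.0629  0.0241]
r2 [-0.2434  0.0637  0.0206]
jar [-0.1347  0.0567  0.0521]
post@60 [0.0262699  0.00635256 0.06      ] 0.027027074276708123 joint 1.8080603661074053 head [-2.05920096e-01 -1.69326424e-04  4.80000000e-02]
slot dir -4.486230996111214
```

The checks hold: rails at 32 mm, screws symmetric, guide centre within 2 mm, joint about 1.81 rad by both post and slot. Now I'll push the post counter-clockwise to π, with closed fingers turning along with it.

```bash
cat >> h.py <<'E'
YAW=1.8374; u=np.array([np.cos(YAW),np.sin(YAW)]); v=np.array([-u[1],u[0]])
D=np.array([.53766,-.03045])+.0018*u
def wp(x,y,tip): return np.array([*(D+x*u+y*v),tip+.0726])
def pusher(th,d,r=.026):
    return r*np.cos(th)+d*np.sin(th), r*np.sin(th)-d*np.cos(th)
def F(th): return down(YAW+th+np.pi/2)
E
python3 - <<'E'
from h import *
th=.25
x,y=pusher(th,.029); arm.move_ptp(wp(x,y,.10),F(th)); arm.move_linear(wp(x,y,.040),max_speed=.08)
print("down",arm.get_force(),arm.get_tcp_pos()-wp(x,y,.040))
for th in np.linspace(.25,1.52,8):
    x,y=pusher(th,.0175); arm.move_linear(wp(x,y,.040),F(th),max_speed=.03)
    print(round(th,2),arm.get_force().round(1),arm.get_clock())
x,y=pusher(th,.027); arm.move_linear(wp(x,y,.040)); arm.move_linear(wp(x,y,.12))
arm.move_ptp([*(np.array([.5628,-.1293])+.18*u),.24],down(YAW+np.pi)); arm.sleep(.2)
import pickle
pickle.dump(eyes.camera_model("wrist"),open("w4.pkl","wb"));im=eyes.read_camera("wrist")[:,:,::-1]
cv2.imwrite("pics/w4.png",cv2.resize(im[0:300,160:400],None,fx=2,fy=2,interpolation=cv2.INTER_CUBIC))
print(arm.get_clock())
E
```

```text
down [-0.44307231  0.74698067  0.07866938] [3.44186849e-04 4.67492838e-05 5.89850294e-04]
0.25 [ 0.4 -0.2 -0.2] 8.65
0.43 [ 0.   0.8 -0.2] 8.9917
0.61 [0.5 0.1 0.1] 9.3333
0.79 [-1.   0.8 -0.9] 9.675
0.98 [-0.2 -0.1 -1.4] 10.0167
1.16 [0.  0.1 0.3] 10.3583
1.34 [-0.1 -0.  -0.5] 10.7
1.52 [-0.3  0.5  0. ] 11.0417
12.6083
```

View pics/w4.png

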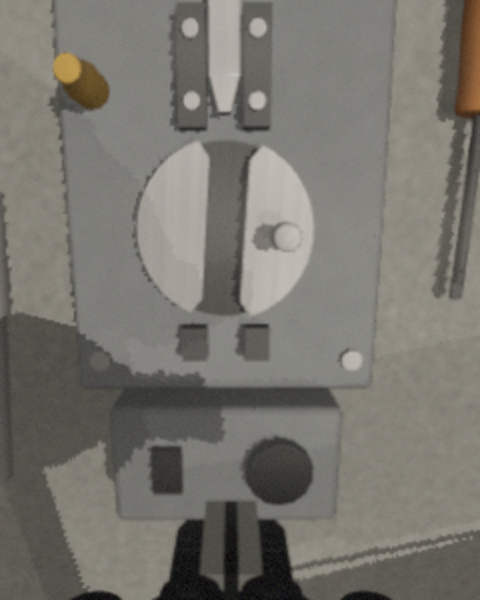

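The slot is nearly in line: slot edges run (209,145)→(204,305) and (249,150)→(240,310), with the post at (287,237). I'll compute the residual angle and correct it.

```bash
python3 - <<'E'
from h import *
import pickle
m=pickle.load(open("w4.pkl","rb")); q=lambda x,y,z:onz(m,(x/2+159.75,y/2-.25),z)[:2]
p=q(287,237,.06)-D; x,y=p@u,p@v; th=np.arctan2(y,x); print("post",x,y,np.hypot(x,y),th,np.pi/2-th)
for a,b in(((209,155),(204,300)),((247,160),(242,300))):
    e=q(*b,.032)-q(*a,.032); print("edge err",np.arctan2(e@v,e@u))
print([ (t:=q(*s,.032)-D)@v for s in((191,28),(258,28),(192,100),(257,100))])
E
```

```text
post 0.0014977539378868707 0.02553651086006455 0.025580395887566915 1.5122119704558104 0.05858435633908621
edge err -0.04826755113139274
edge err -0.031218288007132826
[np.float64(-0.013766331871276162), np.float64(0.014108470055338511), np.float64(-0.013821933328750789), np.float64(0.01397183882368558)]
```

```bash
cat > p.py <<'E'
from h import *
th=1.50; x,y=pusher(th,.027); arm.move_ptp(wp(x,y,.10),F(th)); arm.move_linear(wp(x,y,.040),max_speed=.1)
th=np.pi/2+.008; x,y=pusher(th,.0175); arm.move_linear(wp(x,y,.040),F(th),max_speed=.03); arm.sleep(.1)
x,y=pusher(th,.027); arm.move_linear(wp(x,y,.040)); arm.move_linear(wp(x,y,.10))
f=F(np.pi/2)
arm.move_ptp(wp(-.248,0,.11),f); arm.move_linear(wp(-.248,0,.027),max_speed=.08); arm.sleep(.2)
f0=arm.get_force(); print(arm.get_clock(),f0)
X=-.235
def push(X,s):
    arm.move_linear(wp(X,0,.027),max_speed=s); df=arm.get_force()-f0
    return df[:2]@u, df[:2]@v, df[2]
while X<-.112:
    X+= .006 if X<-.131 else .001
    r=push(X,.03); print(round(X,4),np.round(r,1))
    if abs(r[0])>(12 if X<-.131 else 15): break
print(arm.get_clock(),arm.get_tcp_pos()-wp(X,0,.027))
E
python3 p.py
```

```text
17.6833 [-1.60542569  0.07875636 -0.00743005]
-0.229 [-0.9 -1.7 -0.2]
-0.223 [-0.7 -1.3  0.1]
-0.217 [-0.3 -1.8  1. ]
-0.211 [-0.1 -0.7  0.4]
-0.205 [-0.3 -1.3  0.4]
-0.199 [-0.3 -1.8 -0.3]
-0.193 [-1.1 -2.1 -0.1]
-0.187 [-0.1 -2.1  0.1]
-0.181 [-0.9 -1.5 -0.4]
-0.175 [-0.5 -1.7  0.8]
-0.169 [-0.6 -1.8 -0.1]
-0.163 [-1.2 -1.5  1.2]
-0.157 [-1.  -0.8  0.3]
-0.151 [ 0.2 -1.   0. ]
-0.145 [-0.2 -1.8  0.1]
-0.139 [-0.9 -1.6 -0. ]
-0.133 [-0.3 -2.5  0.3]
-0.127 [-0.6 -2.3  0.4]
-0.126 [-0.6 -1.2  0.2]
-0.125 [-1.1 -1.8 -1.1]
-0.124 [-0.7 -1.8 -0.3]
-0.123 [-1.9 -2.3  0.2]
-0.122 [-5.4 -2.5 -3.1]
-0.121 [-12.1  -3.4  -3.1]
-0.12 [-15.2  -4.   -5.2]
26.1667 [ 0.00053096 -0.00243193  0.00023657]
```

The force rose at the predicted home position. I'll back off and look.

```bash
python3 - <<'E'
from h import *
import pickle
arm.move_linear(wp(-.145,0,.027),max_speed=.05); arm.move_linear(wp(-.145,0,.10))
arm.move_ptp([*(np.array([.5628,-.1293])+.12*u),.26],down(YAW+np.pi)); arm.sleep(.3)
pickle.dump(eyes.camera_model("wrist"),open("w5.pkl","wb"));im=eyes.read_camera("wrist")[:,:,::-1]
cv2.imwrite("pics/w5.png",cv2.resize(im[0:300,160:400],None,fx=2,fy=2,interpolation=cv2.INTER_CUBIC))
print(arm.get_clock())
E
```

```text
28.5583
```

View pics/w5.png

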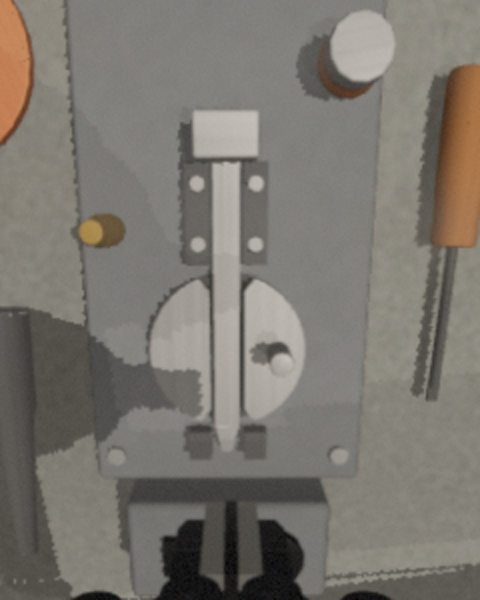

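The bar goes through the guide and the slot into the keeper: nose at (226,450), head (193–258, 110–157) up against the rails at 162. The bystanders are in place. I'll check this numerically, then hand in.

```bash
python3 - <<'E'
from h import *
import pickle
m=pickle.load(open("w5.pkl","rb")); q=lambda x,y,z:(lambda d:np.array([d@u,d@v]).round(4))(onz(m,(x/2+159.75,y/2-.25),z)[:2]-D)
n=q(226,450,.025);h=q(226,134,.048);ff=q(226,157,.048);g=[q(226,y,.032)for y in(184,244)]
print("nose",n,"exp .056; head c",h,"exp -.102; front",ff,"exp -.092; screws",g,"exp -.082,-.054 (mid -.068)")
E
```

```text
nose [ 0.0574 -0.0007] exp .056; head c [-0.1019  0.    ] exp -.102; front [-0.0924  0.    ] exp -.092; screws [array([-0.0818, -0.0001]), array([-0.054 , -0.0002])] exp -.082,-.054 (mid -.068)
```

```bash
python3 -c "
from station import arm
print(arm.job_done(),arm.get_clock())"
```

```text
the job is handed in; nothing more can be done
the job is handed in; nothing more can be done
```

The spindle is locked: I pushed the slot into line at the π end and pushed the bar fully home. A last camera check put the head's front face at -92.4 mm (home is -92 mm), and the job is handed in; no verdict was returned.

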